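# Pull down a press guard hatch with a hooked rod

## Task

Take the hooked rod off its forked rest, drop its hook into the steel ring at the top of the press guard's hatch, draw the hatch steadily down onto its stop and keep a firm pull of about 15 N on it there for a second, never more than 30 N. Then unhook the rod and lay it back in its rest as it was, leaving the hatch fully down. Let only the rod touch the hatch, and leave the other things on the bench where they are.

Things in the scene. Friction and masses are not known exactly. Their poses are not given: they have to be found in the camera images.
- handle (a point): Centre of the loose rod's wooden handle, a bar 120 long, 18 wide, 24 high: grasp it here from above, across its width. x runs along the rod to the hook, z is up as it lies in the rest. From the handle's front end a steel shaft, 8 in diameter, runs on along the same axis to 138 ahead of this point, where it bends straight down into a round-ended prong, 6 in diameter. Rod 0.14 kg.
- tip (a point): Lower end of the rod's prong: 138 ahead of and 47 below the centre of the handle, on the rod's middle plane. About 43 mm of prong is free below the shaft, so it can reach well through the ring. The ring tips with the hatch and sinks as it comes forward: follow it down, 20 mm or more deep, or the prong draws out; a level rod still passes the hole, with some play, at the stop.
- cradle (a point): Where the handle's centre belongs in the rest, 82 above the bench; x points as the rod's hook end does. The fixed rest is a dark steel plate 150 x 70 x 10 with two forked posts, 10 thick, 48 before and behind this point: the handle lies on their saddles, 70 above the bench, between cheeks 23 apart that flare above to about 98 above the bench.
- ring (a point): Centre of the steel ring on the hatch: closed, 6 mm wire, hole 18 wide, standing out flat from the hatch's front on its mid-line; its hole faces up (z) when the hatch is up, so the prong enters from above. x points through the hatch into the guard. It lies 34 in front of the hatch's middle plane, 150 above the hinge axis; the hatch's top edge is 18 above the ring's plane.
- hinge (a point): Middle of the hatch's hinge axis (y) along its lower edge, 112 above the bench; the hatch is drawn towards -x. It belongs to the fixed guard, an aluminium-framed box 250 wide, 285 high, reaching 215 behind the hinge, with a small press in it.
- hatch (a joint): Angle of the hatch (210 wide, 168 high, 12 thick, clear, aluminium edges): 0 upright, growing as its top comes towards the robot and down, 0.80 on its stop. Its stiff hinge stays where it is left; 3 to 8 N of level pull at the ring moves it. The stop is hard: force rises by 5 to 10 N per mm. More than 30 N bends the hatch.
- crate: Bystander: open blue crate 200 x 150 x 75 mm with white discs; origin under its centre.
- jar: Bystander: closed jar 52 in diameter, 85 high; origin under its centre.
- mandrel: Bystander: steel stepped mandrel 60 in diameter, 85 high; origin under its centre.
There are look-alikes about, which are no part of the job. Of the things that look like the part that bears handle, the largest one is meant.

How it is judged:
By the outcome, as a careful person would: the job done as asked, in the order asked, and still so for the second after the job is handed in, with the robot touching nothing.
It also fails if it takes over 72 s, if anything falls off the work surface, if the arm or the gripper's body presses on something with over 40 N, if the wrist force passes 120 N, or if a joint passes its speed limit or range.

## Robot

A 6-joint arm with a two-finger parallel gripper is mounted at the origin on the work surface. World frame = base frame: x ahead of the robot, y to its left, z up, the work surface at z = 0. Lengths are in m, angles in rad, forces in N, time in s.
With the tool pointing down it reaches from about 0.425 to 0.95 m from the base axis. Payload 3.5 kg.
Tool frame: the origin (TCP) lies midway between the tips of the shut fingers; the grasp point (between the pads) lies 19 mm behind it; z points along the fingers, y is the direction in which the jaws open and shut (so a half turn about z gives the same grasp; the last joint's range is limited). The gripper opens to 85 mm and grips with 20 to 120 N. Pads are 22 mm wide; open, the fingers measure 114 mm over their backs; the gripper's body (76 mm by 85 mm) begins 54 mm behind the grasp point. The pads swing forward as they close: fully open they stand 13 mm farther back than shut.
Start: joints at [-1.25, 0.286, 1.577, -0, 1.279, -0.15], TCP at [0.306, -0.602, 0.231] pointing down, gripper open.
Joint ranges: [-2.77, 2.77], [-0.9, 2.22], [0.21, 2.48], [-1.53, 4.67], [0.24, 2.81], [-2.84, 2.84]. Speed limits (rad/s): [2.79, 2.79, 3.14, 3.14, 3.14, 3.14].

## Interface

Orientations are given as a unit quaternion [x, y, z, w].
In Python, from plant import ctrl gives the robot as it stands.
- The arm moves only by the tool apply_moves, never from a script. Its argument "moves" is a list that holds one entry, the list of rows, each a list of 7 numbers: the shift along the tool's x, y, z in m, then the turn, a rotation vector about the tool's x, y, z in degrees, then the gripper's target within -1 to 1 (shut at 1, half-way at 0, fully open at -1). In form: [[[tx, ty, tz, ax, ay, az, hand], ...]]. A call has 1 to 12 rows; each row shifts and turns the pose as measured when the row begins, along the tool's axes as they then stand; what a row does not reach is not made up. A row lasts 1/10 s, in which the tool goes at most 50 mm and 8.59 degrees, less where a joint would pass 70% of its speed; a pose out of reach is approached as far as the arm can. A call with a gripper value outside its range is refused whole. The fingers move at their own pace and stop on an object; "force" is the grip in N (left out, the last holds). Time passes only in rows, so rows that do not move let the fingers close. It gives the time, the measured TCP pose, the force and the opening at its end, in the units of the state.
- ctrl.get_state(): the state, without advancing time (a new reading comes with each control period).
- ctrl.read_camera(name): name is "side" or "top"; returns the picture (384x512x3 uint8, red, green, blue); there is no depth.
- ctrl.get_calibration(name): a dict with "camera_matrix" (3x3 intrinsics, pixels), "cam_to_world" (4x4, takes a point from camera to world coordinates). Camera axes: x right, y up, looking along -z (the intrinsics and any distortion apply to the point x, -y, -z); pixel columns grow to the right and rows downward; lengths in m; the calibration is good to about 2 mm. A picture is of the moment at which its call begins. get_calibration takes no time and is no camera call.
- ctrl.sign_off(): hands the job in, once; it reports no verdict.
The state is a dict: "time": time; "qpos": joint angles; "dq": joint speeds; "joint_efforts": joint torques, N m; "eef_pos": TCP position; "tcp_rot": TCP orientation; "contact_force": force on the tool from outside, world axes, zero at the start; "wrist_torque": the same for the moment, N m; "opening": opening from 0.0 (shut) to 1.0 (fully open).
Only numpy, scipy, OpenCV 4.12 (cv2) and the standard library are available. Lean on these libraries where they do the work, as an engineer would, in place of code of your own. Each camera call takes 0.05 s, during which the arm holds its last target. There are 200 camera calls.

## Working session

There is one attempt and no reset: what is moved stays moved. The work goes in short steps, Python scripts to look and compute and a tool call to move; the robot and the scene stay as the last step left them, time stands still between calls to the robot, and variables do not carry over. Pictures are saved under pics/ and viewed, about 8 in all and at most 12, crops included, and the job is handed in when it is done.

Besides the shell and the picture viewer there is one more tool, called as name([rows], argument=value, ...), one row to a line, values as JSON. apply_moves: Moves the arm, as the interface text tells. Its arguments: {"type":"object","properties":{"moves":{"type":"array","items":{"type":"array","items":{"type":"array","items":{"type":"number"}}}},"force":{"type":"number"}},"required":["moves"]}

```bash
mkdir -p pics; ls; python3 - <<'E'
from plant import ctrl
import cv2
for n in("side","top"):
    im=ctrl.read_camera(n); cv2.imwrite(f"pics/{n}0.png",im[:,:,::-1])
    c=ctrl.get_calibration(n); print(n,c)
print(ctrl.get_state())
E
```

```text
pics
side {'camera_matrix': array([[415.12590579,   0.        , 254.45658902],
       [  0.        , 415.12590579, 199.20388733],
       [  0.        ,   0.        ,   1.        ]]), 'cam_to_world': array([[-0.99770646,  0.0280935 , -0.0615839 ,  0.4842519 ],
       [-0.06687132, -0.55008276,  0.83242849,  0.97685261],
       [-0.01049041,  0.83463748,  0.55069977,  0.83282777],
       [ 0.        ,  0.        ,  0.        ,  1.        ]])}
top {'camera_matrix': array([[392.28147192,   0.        , 255.45303777],
       [  0.        , 392.28147192, 195.07413587],
       [  0.        ,   0.        ,   1.        ]]), 'cam_to_world': array([[ 0.01587722,  0.99599877, -0.08794524,  0.46403267],
       [-0.99942546,  0.01844273,  0.02843631, -0.02550283],
       [ 0.02994448,  0.08744322,  0.99571934,  1.32101579],
       [ 0.        ,  0.        ,  0.        ,  1.        ]])}
{'time': 0.1, 'qpos': array([-1.24998907e+00,  2.87083200e-01,  1.57801855e+00, -1.84831044e-05,
        1.27859546e+00, -1.50024880e-01]), 'dq': array([-0.00044587, -0.00087482, -0.00343315,  0.00039071,  0.00098056,
        0.00095991]), 'joint_efforts': array([ 1.13730486e-03, -4.07288826e+01, -2.93699294e+01, -1.21193889e-04,
        3.37836755e-03, -3.77564518e-06]), 'eef_pos': array([ 0.30601901, -0.60098641,  0.23008794]), 'tcp_rot': array([ 9.72416217e-01,  2.33250065e-01, -9.85609338e-05, -1.04768987e-03]), 'contact_force': array([-0.49964142,  0.79839685, -0.32225319]), 'wrist_torque': array([-0.0750395 , -0.00451452,  0.02772928]), 'opening': 1.0025379150704739}
```

View pics/top0.png

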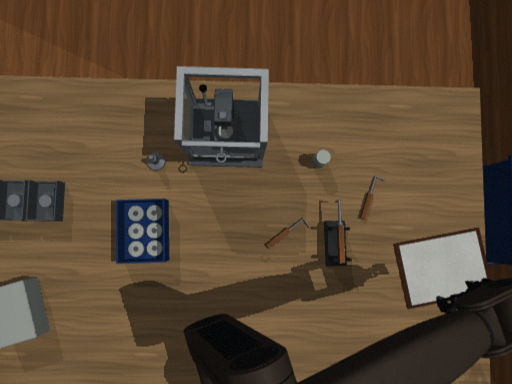

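View pics/side0.png

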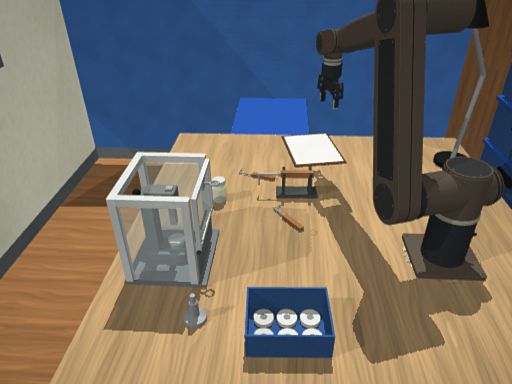

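The top view shows the rod in its rest near (340,235), with the hook end up (+x). The hatch ring is near (221,156), and there are look-alike rods at (287,235) and (371,198) and a loose ring at (183,168). I'll enlarge the relevant parts next.

```bash
python3 - <<'E'
import cv2,numpy as np
t=cv2.imread("pics/top0.png");s=cv2.imread("pics/side0.png")
def c(im,x,y,w,h): return cv2.resize(im[y:y+h,x:x+w],(400,300),interpolation=cv2.INTER_CUBIC)
m=np.vstack([np.hstack([c(t,300,190,100,75),c(t,170,100,100,75)]),np.hstack([c(s,235,150,100,75),c(s,160,160,80,60)])])
cv2.imwrite("pics/m.png",m)
E
```

```text
(no output)
```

View pics/m.png

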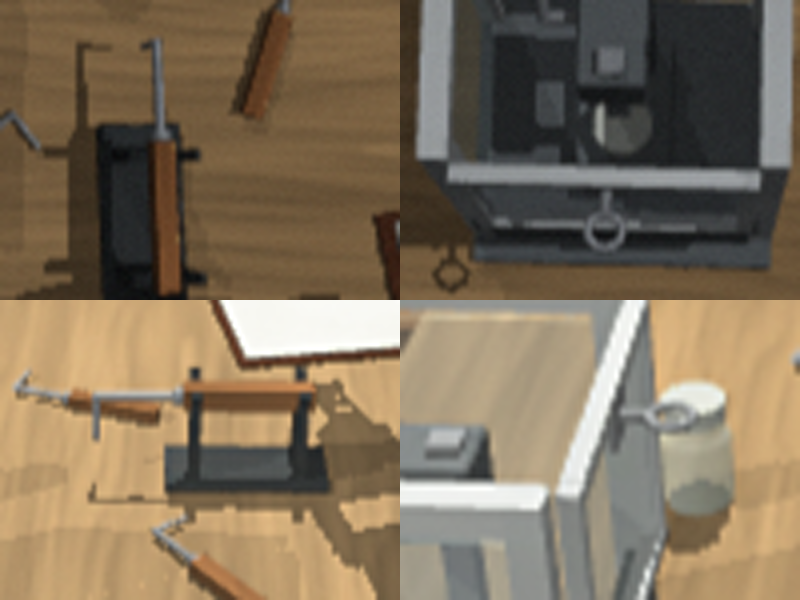

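The mosaic shows the handle in its rest with the hook towards +x. The upright hatch's ring is at about (221.3,157.5) in the top view and (213.6,183) in the side view. The "loose ring" is only a shadow.

```bash
cat > h.py <<'E'
from plant import ctrl
import numpy as np, cv2
def ray(n,u,v):
    c=ctrl.get_calibration(n);K=c["camera_matrix"];T=np.array(c["cam_to_world"])
    d=T[:3,:3]@np.array([(u-K[0,2])/K[0,0],-(v-K[1,2])/K[1,1],-1.]);return T[:3,3],d/np.linalg.norm(d)
def plane(n,u,v,z):
    o,d=ray(n,u,v);return o+d*(z-o[2])/d[2]
def tri(a,b):
    o1,d1=ray("top",*a);o2,d2=ray("side",*b)
    A=np.stack([d1,-d2],1);s=np.linalg.lstsq(A,o2-o1,rcond=None)[0]
    p,q=o1+d1*s[0],o2+d2*s[1];return (p+q)/2,np.linalg.norm(p-q)
def proj(n,p):
    c=ctrl.get_calibration(n);K=c["camera_matrix"];T=np.linalg.inv(np.array(c["cam_to_world"]))
    q=T[:3,:3]@np.array(p)+T[:3,3];return np.round([K[0,2]+K[0,0]*q[0]/-q[2],K[1,2]-K[1,1]*q[1]/-q[2]],1)
def orange(im):
    h=cv2.cvtColor(im,cv2.COLOR_RGB2HSV);return cv2.inRange(h,(5,140,70),(14,255,255))
E
python3 - <<'E'
from h import *
np.set_printoptions(precision=4,suppress=True)
t=cv2.imread("pics/top0.png")[:,:,::-1].copy();s=cv2.imread("pics/side0.png")[:,:,::-1].copy()
for n,im,z in(("top",t,.094),("side",s,.082)):
    k,l,st,ce=cv2.connectedComponentsWithStats(orange(im))
    for i in range(1,k):
        if st[i,4]>60:
            ys,xs=np.nonzero(l==i);r=cv2.minAreaRect(np.stack([xs,ys],1).astype(np.float32));p=cv2.boxPoints(r)
            print(n,st[i],ce[i],r[0],r[1]); 
            if n=="top": print([plane(n,*q,z)[:2] for q in p], plane(n,*r[0],z))
print("ring",tri((221.25,157.5),(213.6,183)),plane("top",221.25,157.5,.262))
for q in((181.75,143),(260,145)):print("hatch top z.28",plane("top",*q,.28))
print("guard top front corners z.285",plane("top",175,140,.285),plane("top",268,144.5,.285))
print("shaft end z.086",plane("top",339.2,200.5,.082), "tip",tri((339,200.5),(259,184.5)))
E
```

```text
top [    0     0   474    88 36942] [241.885   39.0907] (236.5, 43.5) (87.0, 473.0)
[array([1.1874, 0.772 ]), array([ 1.2405, -0.7776]), array([ 0.9409, -0.7676]), array([0.8998, 0.7513])] [1.0652 0.0089 0.094 ]
top [189  77  71   5 178] [224.      79.0618] (223.99363708496094, 79.20293426513672) (70.09078216552734, 2.779892921447754)
[array([0.9406, 0.1589]), array([0.9498, 0.1589]), array([ 0.9488, -0.0662]), array([ 0.9395, -0.0661])] [0.9447 0.0466 0.094 ]
top [361 193  12  27 130] [366.5154 206.0769] (366.52703857421875, 206.16217041015625) (4.925938129425049, 26.026601791381836)
[array([ 0.5064, -0.3923]), array([ 0.5856, -0.4173]), array([ 0.5813, -0.4323]), array([ 0.5021, -0.4072])] [ 0.5437 -0.4122  0.094 ]
top [339 226   6  38 184] [341.3641 244.3261] (341.5, 244.5) (37.0, 5.0)
[array([ 0.4798, -0.3245]), array([ 0.4801, -0.3403]), array([ 0.3651, -0.3398]), array([ 0.3649, -0.3242])] [ 0.4222 -0.3322  0.094 ]
top [267 228  23  21 148] [278.1351 237.8176] (277.95123291015625, 237.93902587890625) (5.4660820960998535, 26.861888885498047)
[array([ 0.4197, -0.095 ]), array([ 0
[... 495 characters left out ...]

side [281 171  33   7 145] [297.5103 173.3034] (297.0, 174.0) (6.0, 32.0)
side [124 175  16  19 107] [132.9439 185.0187] (134.0987091064453, 186.714599609375) (10.743997573852539, 21.291458129882812)
side [283 214  20  17 112] [292.8214 221.8839] (292.66156005859375, 221.79232788085938) (22.36497688293457, 5.174642086029053)
ring (array([0.6606, 0.0394, 0.2605]), np.float64(0.0032627641098430375)) [0.6587 0.0392 0.262 ]
hatch top z.28 [0.6925 0.1447 0.28  ]
hatch top z.28 [ 0.6917 -0.0653  0.28  ]
guard top front corners z.285 [0.6991 0.162  0.285 ] [ 0.6925 -0.0866  0.285 ]
shaft end z.086 [ 0.561  -0.3283  0.082 ] tip (array([ 0.5647, -0.341 ,  0.0272]), np.float64(0.0012268592370419593))
```

apply_moves([
  [[0,0,0,0,0,6.75,-1],[0,0,0,0,0,6.75,-1],[0,0,0,0,0,6.75,-1],[0,0,0,0,0,6.75,-1],[0.019,-0.038,0,0,0,0,-1],[0.019,-0.038,0,0,0,0,-1],[0.019,-0.038,0,0,0,0,-1],[0.019,-0.038,0,0,0,0,-1],[0.019,-0.038,0,0,0,0,-1],[0.019,-0.038,0,0,0,0,-1],[0.019,-0.038,0.02,0,0,0,-1],[0,0,0.02,0,0,0,-1]],
])

```text
time: 1.3
eef_pos: [0.4474, -0.3271, 0.1854]
tcp_rot: [1.0, -0.013, -0.001, -0.005]
contact_force: [-0.5, 0.1, -0.6]
opening: 1.0
```

```bash
cat >> h.py <<'E'
from scipy.spatial.transform import Rotation as R
np.set_printoptions(precision=4,suppress=True)
def st():
    s=ctrl.get_state();r=R.from_quat(s["tcp_rot"])
    print("t",round(s["time"],2),"p",s["eef_pos"],"eul",r.as_euler("ZYX",degrees=True),"F",s["contact_force"],"M",s["wrist_torque"],"op",round(s["opening"],3),"q",s["qpos"]);return s
E
python3 - <<'E'
from h import *
st()
t=cv2.imread("pics/top0.png")[:,:,::-1].copy()
m=orange(t);ys,xs=np.nonzero(m[222:270,335:352]);xs+=335;ys+=222
P=np.array([plane("top",x,y,.09)[:2] for x,y in zip(xs,ys)])
print(np.polyfit(P[:,0],P[:,1],1),P.mean(0),P.min(0),P.max(0))
hsv=cv2.cvtColor(t,cv2.COLOR_RGB2HSV)
for y in range(198,268,4):print(y,[tuple(int(a) for a in hsv[y,x]) for x in range(335,348)])
E
```

```text
t 1.3 p [ 0.4474 -0.3271  0.1854] eul [  -1.4979    0.0779 -179.4478] F [-0.467   0.1065 -0.5756] M [-0.0063 -0.0168  0.0576] op 1.0 q [-0.8171  0.0678  1.914   0.0063  1.1676  0.7774]
[ 0.0355 -0.3478] [ 0.4227 -0.3328] [ 0.3646 -0.3411] [ 0.48   -0.3253]
198 [(17, 121, 122), (17, 119, 122), (16, 119, 120), (17, 120, 121), (16, 117, 118), (16, 118, 117), (18, 120, 119), (17, 119, 118), (17, 123, 116), (17, 116, 119), (17, 122, 115), (16, 119, 116), (17, 118, 115)]
202 [(16, 106, 89), (17, 105, 85), (16, 105, 95), (120, 10, 75), (111, 15, 123), (15, 60, 110), (18, 120, 128), (16, 120, 128), (16, 118, 128), (17, 118, 127), (17, 118, 130), (16, 119, 133), (16, 126, 128)]
206 [(17, 118, 125), (17, 121, 129), (18, 117, 118), (15, 15, 68), (109, 19, 108), (19, 28, 99), (17, 117, 122), (17, 123, 124), (18, 121, 122), (17, 120, 123), (17, 121, 122), (17, 117, 124), (17, 118, 125)]
210 [(16, 116, 112), (17, 121, 110), (17, 114, 107), (12, 39, 65), (103, 22, 103), (0, 2, 104), (16, 109, 112), (16, 120, 113), (17, 119, 111), (17, 115, 113), (16, 118, 112), (16, 115, 113), (16, 117, 113)]
214 [
[... 2119 characters left out ...]
58, 116), (12, 163, 111), (12, 159, 112), (13, 155, 110), (17, 45, 40), (18, 79, 71), (17, 117, 107)]
258 [(105, 22, 23), (120, 23, 22), (90, 18, 29), (13, 156, 31), (14, 173, 50), (13, 160, 115), (13, 161, 114), (13, 161, 114), (13, 162, 115), (13, 161, 114), (14, 131, 37), (110, 51, 15), (30, 22, 23)]
262 [(60, 28, 18), (0, 0, 18), (60, 13, 19), (15, 116, 22), (11, 145, 44), (13, 157, 104), (13, 160, 107), (13, 162, 93), (13, 160, 94), (12, 157, 94), (13, 128, 42), (17, 87, 41), (17, 120, 100)]
266 [(17, 119, 43), (14, 99, 49), (14, 110, 44), (17, 102, 45), (16, 113, 43), (17, 118, 41), (18, 104, 44), (18, 116, 44), (17, 114, 47), (18, 122, 48), (18, 119, 47), (17, 127, 46), (16, 120, 53)]
```

```bash
python3 - <<'E'
from h import *
for u,v,z in((341.0,230,.094),(341.4,242,.094),(342.25,258,.094),(339.2,206,.085),(339.75,218,.085),(339.2,200.5,.085)):print(plane("top",u,v,z))
# end rows of handle ~225..263
print(plane("top",341,224.8,.094),plane("top",342.5,263.2,.094))
E
```

```text
[ 0.4674 -0.3308  0.094 ]
[ 0.43   -0.3319  0.094 ]
[ 0.3805 -0.3344  0.094 ]
[ 0.5433 -0.3275  0.085 ]
[ 0.5052 -0.3291  0.085 ]
[ 0.5608 -0.3275  0.085 ]
[ 0.4837 -0.3308  0.094 ] [ 0.3645 -0.3351  0.094 ]
```

apply_moves([
  [[0,0,0,-0.5,0,-3.8,-1],[-0.008,0.005,0.02,0,0,0,-1],[0,0,0.02,0,0,0,-1],[0,0,0.01,0,0,0,-1],[0,0,0,0,0,0,-1]],
])

```text
time: 1.8
eef_pos: [0.4381, -0.3269, 0.1286]
tcp_rot: [1.0, 0.024, -0.004, -0.004]
contact_force: [-0.5, -0.1, 0.0]
opening: 0.998
```

```bash
python3 - <<'E'
from h import *
st()
im=ctrl.read_camera("top")[:,:,::-1];a=cv2.resize(im[190:280,290:410],(800,600),interpolation=cv2.INTER_CUBIC);cv2.imwrite("pics/a.png",a)
E
```

```text
t 1.8 p [ 0.4381 -0.3269  0.1286] eul [   2.7887    0.3999 -179.5707] F [-0.4705 -0.0616  0.006 ] M [ 0.0087 -0.0075 -0.0004] op 0.998 q [-0.8264  0.1204  1.9702 -0.0006  1.0613  0.696 ]
```

View pics/a.png

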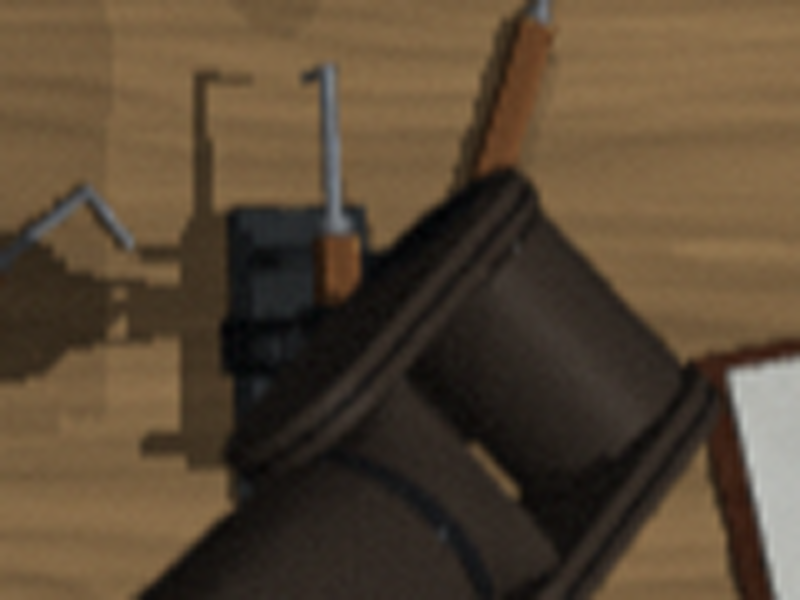

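The arm hides the handle in the top view, but the shaft is still at its measured place. The remaining error is 5 mm in y, so I'll correct that and descend.

apply_moves([
  [[0.001,0.005,0,-0.4,-0.4,0,-1],[0,0,0,0,0,0,-1],[0,0,0.02,0,0,0,-1],[0,0,0.02,0,0,0,-1],[0,0,0.02,0,0,0,-1],[0,0,0.005,0,0,0,-1],[0,0,0,0,0,0,-1]],
])

```text
time: 2.55
eef_pos: [0.4439, -0.3384, 0.071]
tcp_rot: [1.0, 0.024, -0.002, 0.007]
contact_force: [0.4, -0.1, -0.1]
opening: 1.005
```

```bash
python3 - <<'E'
from h import *
st()
E
```

```text
t 2.55 p [ 0.4439 -0.3384  0.071 ] eul [  2.7654   0.2189 179.2288] F [ 0.4422 -0.1476 -0.1054] M [0.0147 0.0029 0.0037] op 1.005 q [-0.828   0.2184  1.9793 -0.0143  0.936   0.703 ]
```

apply_moves([
  [[-0.004,-0.006,0.007,0.6,0,0,-1],[0,0,0,0,0,0,-1],[0,0,0,0,0,0,-1]],
])

```text
time: 2.85
eef_pos: [0.4406, -0.3337, 0.0664]
tcp_rot: [1.0, 0.024, -0.0, 0.003]
contact_force: [-0.3, -0.2, 0.2]
opening: 1.001
```

```bash
python3 - <<'E'
from h import *
st()
E
```

```text
t 2.85 p [ 0.4406 -0.3337  0.0664] eul [  2.769    0.0423 179.6681] F [-0.3481 -0.2457  0.2131] M [-0.0078 -0.0311  0.0086] op 1.001 q [-0.8299  0.2158  1.9925 -0.0053  0.9293  0.6958]
```

apply_moves([
  [[0,-0.001,0.003,0,0,0,-0.3],[0,0,0,0,0,0,0.3],[0,0,0,0,0,0,1],[0,0,0,0,0,0,1],[0,0,0,0,0,0,1],[0,0,0,0,0,0,1],[0,0,0,0,0,0,1],[0,0,0,0,0,0,1],[0,0,0,0,0,0,1],[0,0,0,0,0,0,1]],
], force=110)

```text
time: 3.85
eef_pos: [0.4414, -0.3335, 0.0651]
tcp_rot: [1.0, 0.024, 0.001, 0.004]
contact_force: [0.2, -0.4, 0.3]
opening: 0.191
```

```bash
python3 - <<'E'
from h import *
st()
E
```

```text
t 3.85 p [ 0.4414 -0.3335  0.0651] eul [  2.7695  -0.0678 179.5421] F [ 0.1917 -0.3815  0.307 ] M [ 0.0738  0.0346 -0.0053] op 0.191 q [-0.8285  0.2174  1.9936 -0.0053  0.9238  0.6972]
```

apply_moves([
  [[0,0,-0.008,0,0,0,1],[0,0,-0.015,0,0,0,1],[0,0,-0.02,0,0,0,1],[0,0,-0.03,0,0,0,1],[0,0,-0.03,0,0,0,1],[0,0,-0.03,0,0,0,1],[0,0,-0.03,0,0,0,1],[0,0,-0.03,0,0,0,1],[0,0,-0.03,0,0,0,1],[0,0,-0.03,0,0,0,1],[0,0,0,0,0,0,1],[0,0,0,0,0,0,1]],
])

```text
time: 5.05
eef_pos: [0.439, -0.329, 0.3377]
tcp_rot: [1.0, 0.024, 0.002, 0.006]
contact_force: [-1.1, -0.1, -1.1]
opening: 0.191
```

```bash
python3 - <<'E'
from h import *
s=st()
p=s["eef_pos"];print(proj("side",p),proj("side",p+[.123,.006,.019]))
im=ctrl.read_camera("side")[:,:,::-1];cv2.imwrite("pics/b.png",cv2.resize(im[50:230,160:400],(800,600),interpolation=cv2.INTER_CUBIC))
E
```

```text
t 5.05 p [ 0.439  -0.329   0.3377] eul [  2.7982  -0.1952 179.3613] F [-1.0661 -0.0536 -1.0889] M [-0.0222  0.0424 -0.0408] op 0.191 q [-0.826  -0.0634  1.7655 -0.0046  1.4288  0.6966]
[296.6 106.2] [258.9 100.8]
```

View pics/b.png

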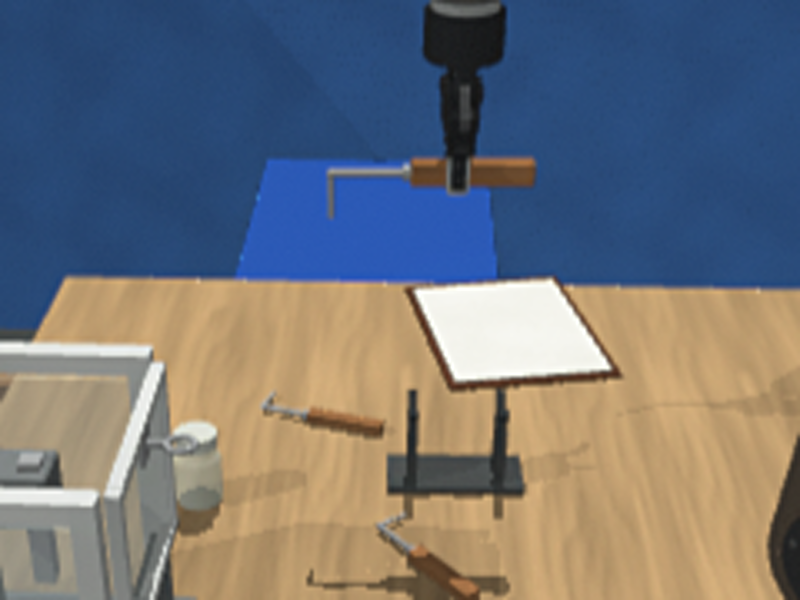

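The rod hangs level in the grip. The prong is at px (259,103 to 115), as predicted. Next I'll move above the ring.

apply_moves([
  [[0,0,0,0.5,0,2.7,1],[0.005,-0.036,0,0,0,0,1],[0.01,-0.036,0,0,0,0,1],[0.01,-0.036,0,0,0,0,1],[0.01,-0.036,0,0,0,0,1],[0.01,-0.036,0,0,0,0,1],[0.01,-0.036,0,0,0,0,1],[0.01,-0.036,0,0,0,0,1],[0.01,-0.036,0,0,0,0,1],[0.01,-0.036,0,0,0,0,1],[0,0,0,0,0,0,1],[0,0,0,0,0,0,1]],
])

```text
time: 6.3
eef_pos: [0.5186, 0.01, 0.314]
tcp_rot: [1.0, -0.002, -0.016, -0.007]
contact_force: [0.1, -0.8, -2.5]
opening: 0.198
```

```bash
python3 - <<'E'
from h import *
s=st()
E
```

```text
t 6.3 p [0.5186 0.01   0.314 ] eul [  -0.2189    1.8499 -179.1521] F [ 0.0734 -0.8299 -2.4951] M [-0.0589 -0.0198 -0.0299] op 0.198 q [-0.1809 -0.0989  1.8411  0.009   1.4338  1.3925]
```

apply_moves([
  [[0.009,-0.014,-0.01,-0.8,1.8,0,1],[0.01,-0.013,0,0,0,0,1],[0,0,0,0,0,0,1],[0,0,0,0,0,0,1]],
])

```text
time: 6.7
eef_pos: [0.537, 0.0347, 0.3193]
tcp_rot: [1.0, -0.004, -0.005, -0.0]
contact_force: [-0.1, -0.2, -1.4]
opening: 0.19
```

```bash
python3 - <<'E'
from h import *
s=st()
t=ctrl.read_camera("top")[:,:,::-1];s=ctrl.read_camera("side")[:,:,::-1]
cv2.imwrite("pics/tc.png",t);cv2.imwrite("pics/sc.png",s)
m=np.hstack([cv2.resize(t[120:180,190:250],(400,400),interpolation=cv2.INTER_CUBIC),cv2.resize(s[140:200,190:250],(400,400),interpolation=cv2.INTER_CUBIC)])
cv2.imwrite("pics/c.png",m)
E
```

```text
t 6.7 p [0.537  0.0347 0.3193] eul [  -0.4532    0.5221 -179.9923] F [-0.0645 -0.1838 -1.4383] M [ 0.0179 -0.0262 -0.0184] op 0.19 q [-0.1237 -0.0692  1.8037 -0.0009  1.4162  1.4551]
```

View pics/c.png

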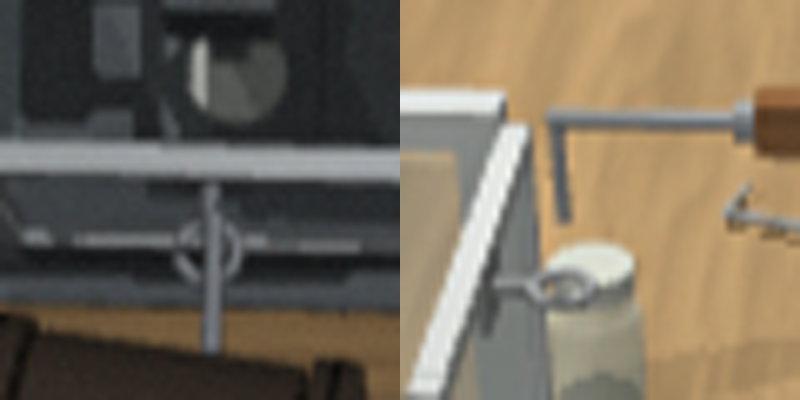

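```bash
python3 - <<'E'
from h import *
tip=np.array([.6576,.0338,.2893])
print("tip pred side",proj("side",tip),"bend pred",proj("side",tip+[0,0,.047]),"top bend",proj("top",tip+[0,0,.051]),proj("top",tip+[-.05,0,.051]))
for z in(.258,.262):print("ring top",plane("top",221.2,157.05,z))
r=np.array([.660,.039,.262]);print(proj("side",r),proj("top",r),proj("side",r+[0.01,0,0]),proj("side",r+[0,0.01,0]),proj("side",r+[0,0,.01]))
t=cv2.imread("pics/tc.png")
for y in range(144,172,2):print(y,[int(v) for v in t[y,212:232].mean(1)])
E
```

```text
tip pred side [215.  172.7] bend pred [213.8 156.8] top bend [221.6 152.3] [221.1 171.9]
ring top [0.6607 0.0396 0.258 ]
ring top [0.6599 0.0394 0.262 ]
[214.4 182.5] [221.3 157. ] [210.7 182.4] [213.9 184.5] [214.2 179.3]
144 [157, 160, 159, 161, 158, 159, 163, 161, 160, 161, 163, 163, 164, 163, 165, 163, 164, 163, 164, 165]
146 [84, 86, 89, 87, 84, 87, 103, 105, 102, 107, 106, 107, 108, 108, 109, 111, 129, 128, 129, 130]
148 [43, 42, 42, 42, 39, 36, 35, 37, 72, 106, 96, 44, 33, 34, 36, 37, 41, 42, 42, 42]
150 [62, 60, 59, 57, 58, 58, 59, 60, 77, 111, 80, 60, 55, 55, 42, 44, 43, 44, 40, 41]
152 [63, 64, 63, 63, 62, 66, 61, 63, 71, 101, 114, 80, 62, 61, 53, 46, 47, 44, 53, 53]
154 [68, 68, 68, 67, 68, 98, 111, 94, 72, 100, 118, 96, 117, 90, 72, 70, 68, 69, 66, 66]
156 [111, 114, 115, 112, 90, 101, 93, 105, 80, 105, 117, 80, 78, 117, 109, 119, 122, 117, 90, 83]
158 [25, 22, 24, 34, 74, 88, 36, 23, 46, 105, 117, 65, 70, 119, 65, 33, 32, 34, 34, 33]
160 [31, 33, 30, 34, 56, 101, 118, 78, 63, 109, 119, 86, 108, 88, 37, 30, 30, 32, 32, 30]
162 [54, 57, 54, 55, 55, 57, 75, 79, 71, 108, 115, 77, 62, 52, 53, 55, 57, 54, 55, 53]
164 [72, 71, 70, 70, 72, 72, 73, 70, 71, 109, 112, 69, 72, 75, 74, 74, 76, 74, 74, 74]
166 [62, 57, 59, 58, 60, 63, 65, 60, 72, 110, 109, 67, 63, 62, 61, 66, 64, 68, 71, 68]
168 [87, 89, 89, 85, 86, 85, 86, 88, 87, 113, 108, 80, 84, 86, 87, 86, 86, 87, 89, 85]
170 [87, 91, 90, 88, 89, 90, 92, 89, 84, 120, 107, 79, 90, 90, 89, 88, 89, 91, 90, 90]
```

Tip and ring differ by about dx +1.5 mm and dy +7 mm, with the tip about 27 mm above the ring. I'll align and verify before lowering.

apply_moves([
  [[0.0015,-0.007,0,0,0.4,0,1],[0,0,0,0,0,0,1],[0,0,0,0,0,0,1]],
])

```text
time: 7.1
eef_pos: [0.5381, 0.0408, 0.3186]
tcp_rot: [1.0, -0.005, -0.001, -0.0]
contact_force: [-0.9, -0.3, -1.6]
opening: 0.189
```

```bash
python3 - <<'E'
from h import *
s=st()
E
```

```text
t 7.1 p [0.5381 0.0408 0.3186] eul [  -0.5961    0.1652 -179.9846] F [-0.8962 -0.2988 -1.6267] M [ 0.0177 -0.0203  0.0285] op 0.189 q [-0.1123 -0.0688  1.8045 -0.      1.4088  1.4689]
```

apply_moves([
  [[0.0003,0,0.006,0,0,0.3,1],[0,0,0.006,0,0,0,1],[0,0,0.006,0,0,0,1],[0,0,0.006,0,0,0,1],[0,0,0.006,0,0,0,1],[0,0,0,0,0,0,1],[0,0,0,0,0,0,1]],
])

```text
time: 7.8
eef_pos: [0.5377, 0.0407, 0.2849]
tcp_rot: [1.0, -0.008, -0.002, -0.0]
contact_force: [0.1, 0.3, -0.5]
opening: 0.19
```

```bash
python3 - <<'E'
from h import *
s=st()
E
```

```text
t 7.8 p [0.5377 0.0407 0.2849] eul [  -0.9335    0.2724 -179.9862] F [ 0.1036  0.302  -0.4879] M [-0.0282  0.024  -0.0041] op 0.19 q [-0.1126 -0.0505  1.8476 -0.0002  1.3492  1.4745]
```

apply_moves([
  [[0.0003,0,0.005,0,0.2,0,1],[0,0,0.005,0,0,0,1],[0,0,0.004,0,0,0,1],[0,0,0.003,0,0,0,1],[0,0,0,0,0,0,1],[0,0,0,0,0,0,1]],
])

```text
time: 8.4
eef_pos: [0.5382, 0.0406, 0.2668]
tcp_rot: [1.0, -0.008, -0.0, -0.0]
contact_force: [0.1, -0.4, -1.0]
opening: 0.193
```

```bash
python3 - <<'E'
from h import *
s=st()
t=ctrl.read_camera("top")[:,:,::-1];s=ctrl.read_camera("side")[:,:,::-1]
m=np.hstack([cv2.resize(t[120:180,190:250],(400,400),interpolation=cv2.INTER_CUBIC),cv2.resize(s[150:210,190:250],(400,400),interpolation=cv2.INTER_CUBIC)])
cv2.imwrite("pics/d.png",m)
E
```

```text
t 8.4 p [0.5382 0.0406 0.2668] eul [  -0.9322    0.0062 -179.9943] F [ 0.0852 -0.431  -0.9575] M [ 0.0032  0.0174 -0.024 ] op 0.193 q [-0.1127 -0.0401  1.8704  0.0001  1.3114  1.4743]
```

View pics/d.png

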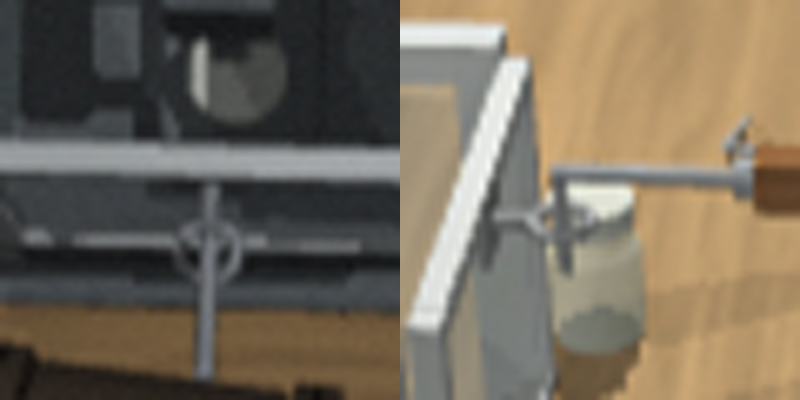

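Both views show the prong through the ring, with the tip about 25 mm below the ring plane. I'll start drawing along the ring's arc, checking as I go.

apply_moves([
  [[-0.003,0,0,0,0,0,1],[-0.003,0,0,0,0,0,1],[-0.0035,0,0.0006,0,0,0,1],[-0.0037,0,0.001,0,0,0,1],[-0.0037,0,0.0011,0,0,0,1],[-0.0037,0,0.0012,0,0,0,1],[-0.0037,0,0.0013,0,0,0,1],[-0.0037,0,0.0014,0,0,0,1]],
])

```text
time: 9.3
eef_pos: [0.5125, 0.041, 0.2598]
tcp_rot: [1.0, -0.008, 0.007, -0.0]
contact_force: [6.6, 0.2, -3.9]
opening: 0.186
```

```bash
cat >> h.py <<'E'
def chk():
    from scipy.optimize import brentq
    s=st();p=s["eef_pos"];f=lambda t:-(34*np.cos(t)+150*np.sin(t))+34+6-12*np.cos(t)
    X=(p[0]-.5382)*1e3;t=brentq(lambda t:f(t)-X,-.2,1.0)
    print("theta",round(t,3),"z should",round(.2668+(150*np.cos(t)-34*np.sin(t)-150)/1e3,4))
E
python3 -c "
from h import *
chk()"
```

```text
t 9.3 p [0.5125 0.041  0.2598] eul [  -0.9533   -0.8205 -179.9727] F [ 6.5595  0.2003 -3.9312] M [ 0.0387 -0.597   0.0001] op 0.186 q [-0.1187 -0.104   1.9435  0.002   1.2878  1.4682]
theta 0.135 z should 0.2609
```

apply_moves([
  [[-0.0038,0,0.0014,0,-0.3,0,1],[-0.0038,0,0.0016,0,-0.2,0,1],[-0.0038,0,0.0018,0,-0.1,0,1],[-0.0038,0,0.0019,0,-0.1,0,1],[-0.0038,0,0.002,0,-0.1,0,1],[-0.0038,0,0.0022,0,-0.1,0,1],[-0.0038,0,0.0024,0,-0.1,0,1],[-0.0038,0,0.0025,0,-0.1,0,1]],
])

```text
time: 10.1
eef_pos: [0.4832, 0.0411, 0.2437]
tcp_rot: [1.0, -0.009, 0.003, 0.0]
contact_force: [5.7, 0.6, -4.5]
opening: 0.188
```

```bash
python3 -c "
from h import *
chk()"
```

```text
t 10.1 p [0.4832 0.0411 0.2437] eul [ -0.991   -0.3947 179.9989] F [ 5.726   0.5687 -4.5079] M [ 0.015  -0.76    0.0323] op 0.188 q [-0.1251 -0.1578  2.0211  0.0008  1.2714  1.4628]
theta 0.352 z should 0.2458
```

apply_moves([
  [[-0.0036,0,0.002,0,-0.2,0,1],[-0.0036,0,0.0024,0,-0.1,0,1],[-0.0036,0,0.0026,0,-0.1,0,1],[-0.0036,0,0.0028,0,-0.1,0,1],[-0.0035,0,0.003,0,-0.1,0,1],[-0.0034,0,0.0031,0,-0.1,0,1]],
])

```text
time: 10.7
eef_pos: [0.4644, 0.0414, 0.2274]
tcp_rot: [1.0, -0.009, 0.004, -0.0]
contact_force: [6.5, 0.2, -4.3]
opening: 0.19
```

```bash
python3 -c "
from h import *
chk()"
```

```text
t 10.7 p [0.4644 0.0414 0.2274] eul [  -1.0193   -0.4898 -179.9899] F [ 6.4868  0.1903 -4.3442] M [ 0.0666 -0.8211 -0.0253] op 0.19 q [-0.1299 -0.1917  2.0804  0.0012  1.2444  1.4583]
theta 0.514 z should 0.2307
```

apply_moves([
  [[-0.0036,0,0.0032,0,-0.2,0,1],[-0.0036,0,0.0034,0,-0.1,0,1],[-0.0034,0,0.0036,0,-0.1,0,1],[-0.0032,0,0.0036,0,-0.1,0,1],[-0.003,0,0.0036,0,-0.1,0,1]],
])

```text
time: 11.2
eef_pos: [0.4518, 0.0415, 0.2118]
tcp_rot: [1.0, -0.009, 0.008, -0.0]
contact_force: [5.8, -0.1, -1.8]
opening: 0.192
```

```bash
python3 -c "
from h import *
chk()"
```

```text
t 11.2 p [0.4518 0.0415 0.2118] eul [  -1.0367   -0.9419 -179.985 ] F [ 5.7539 -0.0865 -1.7552] M [ 0.0645 -0.8511  0.1082] op 0.192 q [-0.1339 -0.2138  2.1281  0.0023  1.2111  1.4542]
theta 0.639 z should 0.2169
```

apply_moves([
  [[-0.0032,0,0.0014,0,-0.4,0,1],[-0.003,0,0.0022,0,-0.3,0,1],[-0.0025,0,0.0024,0,-0.2,0,1]],
])

```text
time: 11.5
eef_pos: [0.4478, 0.0416, 0.2068]
tcp_rot: [1.0, -0.009, 0.009, -0.0]
contact_force: [9.1, 1.0, -3.7]
opening: 0.192
```

```bash
python3 - <<'E'
from h import *
chk()
s=ctrl.read_camera("side")[:,:,::-1]
cv2.imwrite("pics/e.png",cv2.resize(s[150:240,180:300],(800,600),interpolation=cv2.INTER_CUBIC))
E
```

```text
t 11.5 p [0.4478 0.0416 0.2068] eul [  -1.0588   -1.075  -179.9539] F [ 9.0548  1.0428 -3.6747] M [ 0.1023 -1.1261  0.1174] op 0.192 q [-0.1354 -0.2206  2.1429  0.0032  1.2008  1.4528]
theta 0.684 z should 0.2116
```

View pics/e.png

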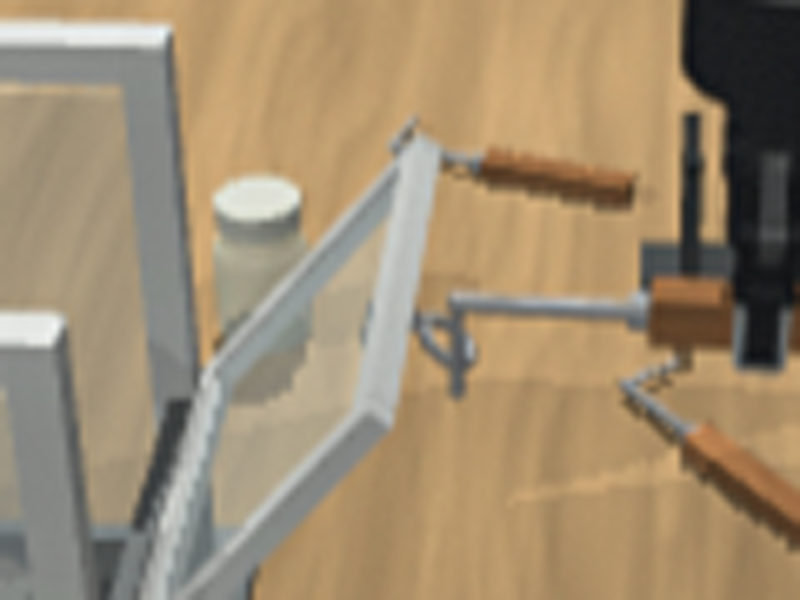

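The prong is well through the tilted ring, with the tip about 50 crop px below its centre. I'll continue slowly towards the stop while watching the force.

apply_moves([
  [[-0.002,0,0.0008,0,-0.5,0,1],[-0.002,0,0.0014,0,-0.3,0,1]],
])

```text
time: 11.75
eef_pos: [0.4466, 0.0416, 0.2055]
tcp_rot: [1.0, -0.009, 0.008, -0.0]
contact_force: [8.5, 0.4, -4.2]
opening: 0.192
```

```bash
python3 -c "
from h import *
chk()"
```

```text
t 11.75 p [0.4466 0.0416 0.2055] eul [  -1.0673   -0.8902 -179.9392] F [ 8.4555  0.3654 -4.1955] M [ 0.131  -1.1467  0.1011] op 0.192 q [-0.1355 -0.2202  2.1451  0.0031  1.2014  1.4528]
theta 0.697 z should 0.21
```

apply_moves([
  [[-0.0034,0,0.0018,0,-0.4,0,1],[-0.0034,0,0.0024,0,-0.4,0,1]],
])

```text
time: 11.95
eef_pos: [0.4447, 0.0416, 0.2028]
tcp_rot: [1.0, -0.009, 0.009, -0.001]
contact_force: [12.6, 1.5, -6.9]
opening: 0.193
```

```bash
python3 -c "
from h import *
chk()"
```

```text
t 11.95 p [0.4447 0.0416 0.2028] eul [  -1.0891   -1.0561 -179.9178] F [12.5619  1.4942 -6.8587] M [ 0.1218 -1.6619  0.1041] op 0.193 q [-0.1366 -0.2242  2.1535  0.0039  1.1941  1.4518]
theta 0.72 z should 0.2071
```

```bash
python3 - <<'E'
from h import *
s=ctrl.read_camera("side")[:,:,::-1]
cv2.imwrite("pics/f.png",cv2.resize(s[155:230,200:300],(800,600),interpolation=cv2.INTER_CUBIC))
for t in(.64,.68,.72,.76,.8):
    out=[]
    for dy in(.105,-.105):
        for a,b in((6,168),(-6,168)):
            x=.694-(-0+ a*np.cos(t)+b*np.sin(t))/1e3; z=.112+(b*np.cos(t)-a*np.sin(t))/1e3
            q=(proj("side",[x,.039+dy,z])-[200,155])*8;out.append(np.round(q))
    x=.694-(34*np.cos(t)+150*np.sin(t))/1e3;z=.112+(150*np.cos(t)-34*np.sin(t))/1e3
    print(t,*out,"ring",(proj("side",[x,.039,z])-[200,155])*8)
E
```

```text
0.64 [298. 454.] [266. 434.] [357. 120.] [330. 102.] ring [366.4 352.8]
0.68 [315. 466.] [284. 446.] [371. 130.] [345. 112.] ring [378.4 364.8]
0.72 [331. 478.] [302. 457.] [386. 142.] [360. 122.] ring [389.6 376.8]
0.76 [347. 491.] [318. 469.] [398. 154.] [374. 133.] ring [400.  389.6]
0.8 [362. 505.] [335. 482.] [412. 166.] [388. 144.] ring [409.6 402.4]
```

View pics/f.png

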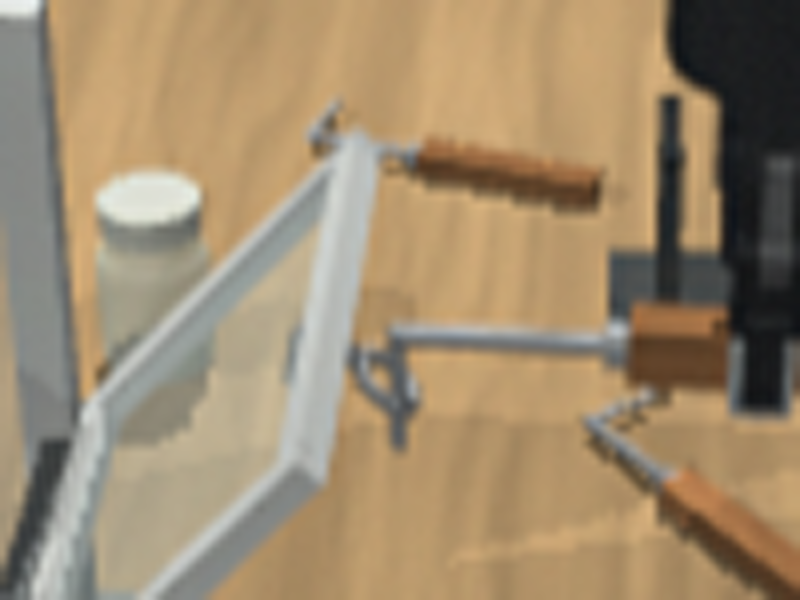

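The hatch corner (324,482) and ring (387,383) match an angle of about 0.715, so it isn't on the stop yet. The vertical friction shows the rod isn't sinking fast enough, so I'll steer more downward.

apply_moves([
  [[-0.0022,0,0.0036,0,-0.4,0,1],[-0.0022,0,0.0038,0,-0.3,0,1]],
])

```text
time: 12.2
eef_pos: [0.4417, 0.0417, 0.1969]
tcp_rot: [1.0, -0.009, 0.006, -0.001]
contact_force: [2.7, -0.3, 0.5]
opening: 0.19
```

```bash
python3 -c "
from h import *
chk()"
```

```text
t 12.2 p [0.4417 0.0417 0.1969] eul [  -1.0772   -0.6562 -179.917 ] F [ 2.7239 -0.2621  0.5346] M [ 0.0577 -0.4918  0.0358] op 0.19 q [-0.1368 -0.221   2.1621  0.003   1.1893  1.4516]
theta 0.757 z should 0.2025
```

apply_moves([
  [[-0.003,0,0.0018,0,-0.3,0,1],[-0.0028,0,0.0024,0,-0.2,0,1]],
])

```text
time: 12.4
eef_pos: [0.4393, 0.0417, 0.1937]
tcp_rot: [1.0, -0.01, 0.008, -0.001]
contact_force: [12.2, 0.8, -5.5]
opening: 0.188
```

```bash
python3 -c "
from h import *
chk()"
```

```text
t 12.4 p [0.4393 0.0417 0.1937] eul [  -1.091    -0.8665 -179.9127] F [12.1529  0.7672 -5.4817] M [ 0.145  -1.6121  0.1469] op 0.188 q [-0.1379 -0.2262  2.1724  0.0036  1.1805  1.4506]
theta 0.789 z should 0.1983
```

apply_moves([
  [[-0.002,0,0.0028,0,-0.3,0,1],[-0.002,0,0.002,0,-0.2,0,1]],
])

```text
time: 12.6
eef_pos: [0.4381, 0.0418, 0.1902]
tcp_rot: [1.0, -0.01, 0.008, -0.001]
contact_force: [7.5, 0.5, -1.5]
opening: 0.19
```

```bash
python3 -c "
from h import *
chk()"
```

```text
t 12.6 p [0.4381 0.0418 0.1902] eul [  -1.0956   -0.9412 -179.9082] F [ 7.5483  0.4895 -1.509 ] M [ 0.0688 -1.4252  0.0826] op 0.19 q [-0.1384 -0.2264  2.1791  0.0038  1.1728  1.4501]
theta 0.807 z should 0.1961
```

apply_moves([
  [[-0.0028,0,0.0006,0,-0.3,0,1],[-0.0028,0,0.0006,0,-0.3,0,1]],
])

```text
time: 12.8
eef_pos: [0.438, 0.0417, 0.1909]
tcp_rot: [1.0, -0.01, 0.013, -0.001]
contact_force: [15.2, 1.1, -8.0]
opening: 0.192
```

```bash
python3 - <<'E'
from h import *
chk()
s=ctrl.read_camera("side")[:,:,::-1]
cv2.imwrite("pics/g.png",cv2.resize(s[155:230,200:300],(800,600),interpolation=cv2.INTER_CUBIC))
E
```

```text
t 12.8 p [0.438  0.0417 0.1909] eul [  -1.1144   -1.4498 -179.889 ] F [15.1772  1.1178 -7.9631] M [ 0.2581 -1.8408  0.2363] op 0.192 q [-0.1393 -0.2331  2.1834  0.0054  1.1664  1.4489]
theta 0.807 z should 0.196
```

View pics/g.png

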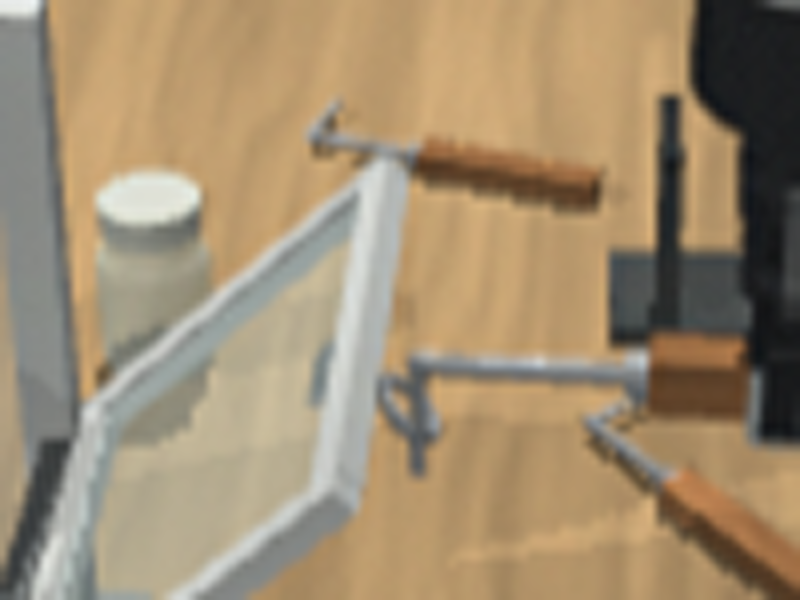

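The hatch corner (355,508) and ring (409,408) match the predictions for 0.80, so the hatch is at the stop. Next I'll hold about 15 N.

apply_moves([
  [[-0.0028,0,0.0018,0,-0.5,0,1],[-0.0028,0,0.0014,0,-0.4,0,1],[-0.0028,0,0.001,0,-0.3,0,1]],
])

```text
time: 13.15
eef_pos: [0.438, 0.0417, 0.1895]
tcp_rot: [1.0, -0.01, 0.016, -0.001]
contact_force: [13.6, 1.1, -5.8]
opening: 0.192
```

```bash
python3 -c "
from h import *
chk()"
```

```text
t 13.15 p [0.438  0.0417 0.1895] eul [  -1.1415   -1.8552 -179.8478] F [13.6185  1.1289 -5.7717] M [ 0.14   -1.7146  0.1566] op 0.192 q [-0.1402 -0.2364  2.1887  0.0071  1.1574  1.4477]
theta 0.808 z should 0.1959
```

apply_moves([
  [[-0.0031,0,0.001,0,-0.6,0,1],[-0.0031,0,0.001,0,-0.6,0,1],[-0.0031,0,0.001,0,-0.6,0,1],[-0.0031,0,0.001,0,-0.6,0,1]],
])

```text
time: 13.55
eef_pos: [0.4379, 0.0418, 0.1895]
tcp_rot: [1.0, -0.01, 0.016, -0.002]
contact_force: [14.3, 1.2, -5.2]
opening: 0.196
```

```bash
python3 -c "
from h import *
chk()"
```

```text
t 13.55 p [0.4379 0.0418 0.1895] eul [  -1.171    -1.8114 -179.7841] F [14.32    1.2168 -5.23  ] M [ 0.2083 -1.9006  0.1898] op 0.196 q [-0.1407 -0.2361  2.1885  0.0082  1.1582  1.4473]
theta 0.809 z should 0.1957
```

Steady at 14.3 N with x unchanged. I'll hold this for more than a second.

apply_moves([
  [[-0.0033,0,0.001,0,-0.6,0,1],[-0.0033,0,0.001,0,-0.6,0,1],[-0.0033,0,0.001,0,-0.6,0,1],[-0.0033,0,0.001,0,-0.6,0,1],[-0.0033,0,0.001,0,-0.6,0,1],[-0.0033,0,0.001,0,-0.6,0,1]],
])

```text
time: 14.15
eef_pos: [0.4379, 0.0419, 0.1894]
tcp_rot: [1.0, -0.011, 0.017, -0.003]
contact_force: [14.5, 1.0, -6.3]
opening: 0.194
```

apply_moves([
  [[-0.0033,0,0.001,0,-0.6,0,1],[-0.0033,0,0.001,0,-0.6,0,1],[-0.0033,0,0.001,0,-0.6,0,1],[-0.0033,0,0.001,0,-0.6,0,1],[-0.0033,0,0.001,0,-0.6,0,1],[-0.0033,0,0.001,0,-0.6,0,1]],
])

```text
time: 14.75
eef_pos: [0.4379, 0.042, 0.1891]
tcp_rot: [1.0, -0.011, 0.018, -0.004]
contact_force: [15.1, 1.6, -5.6]
opening: 0.192
```

```bash
python3 -c "
from h import *
chk()"
```

```text
t 14.75 p [0.4379 0.042  0.1891] eul [  -1.2774   -2.0577 -179.5616] F [15.064   1.6184 -5.5796] M [ 0.1908 -2.0295  0.2251] op 0.192 q [-0.1428 -0.2388  2.1915  0.013   1.1542  1.4451]
theta 0.809 z should 0.1957
```

Held for about 1.9 s at 13.6 to 15.1 N. Now I'll unload gently.

apply_moves([
  [[0,0,0,0,0,0,1],[0.001,0,0,0.3,0,0,1],[0,0,0,0,0,0,1]],
])

```text
time: 15.05
eef_pos: [0.4383, 0.0421, 0.189]
tcp_rot: [1.0, -0.011, 0.017, -0.007]
contact_force: [4.7, -0.2, -1.2]
opening: 0.188
```

```bash
python3 -c "
from h import *
chk()"
```

```text
t 15.05 p [0.4383 0.0421 0.189 ] eul [  -1.2624   -1.9769 -179.2254] F [ 4.6541 -0.1989 -1.2273] M [ 0.0284 -0.5764  0.0829] op 0.188 q [-0.1457 -0.2371  2.1904  0.0193  1.1558  1.4394]
theta 0.804 z should 0.1964
```

apply_moves([
  [[0.0015,0,0,-0.7,0,0,1],[0.0012,0,0,0,0,0,1],[0,0,0,0,0,0,1]],
])

```text
time: 15.35
eef_pos: [0.4387, 0.0421, 0.1881]
tcp_rot: [1.0, -0.011, 0.014, 0.0]
contact_force: [0.7, 0.2, -1.0]
opening: 0.191
```

```bash
python3 - <<'E'
from h import *
chk()
s=ctrl.read_camera("side")[:,:,::-1]
cv2.imwrite("pics/hh.png",cv2.resize(s[180:225,225:285],(800,600),interpolation=cv2.INTER_CUBIC))
E
```

```text
t 15.35 p [0.4387 0.0421 0.1881] eul [  -1.2674   -1.5727 -179.9998] F [ 0.6777  0.1702 -1.0201] M [-0.0137 -0.2341 -0.0542] op 0.191 q [-0.1373 -0.2295  2.1857  0.0034  1.158   1.4543]
theta 0.798 z should 0.1971
```

View pics/hh.png

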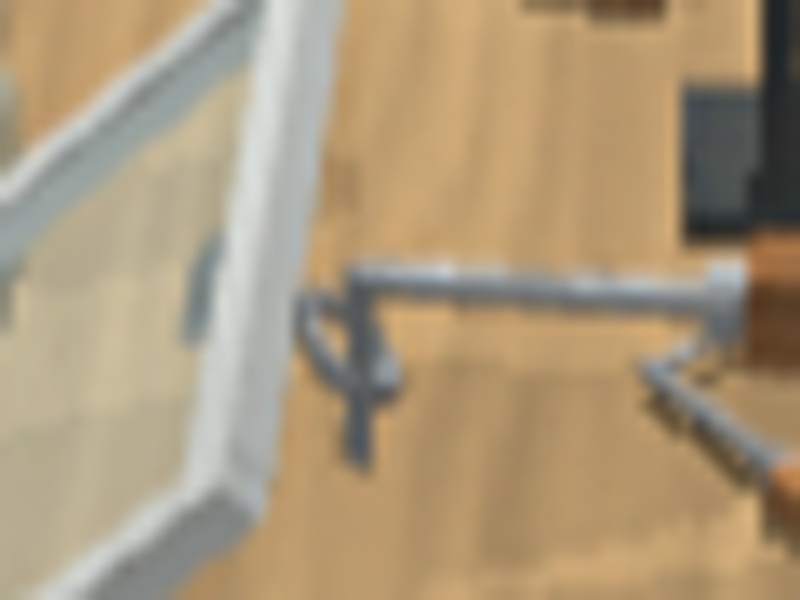

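The prong is free in the ring (Fx 0.7 N). I'll lift it straight up in small steps.

apply_moves([
  [[0,0,-0.004,0,0,0,1],[0,0,-0.004,0,0,0,1],[0,0,-0.004,0,0,0,1],[0,0,0,0,0,0,1]],
])

```text
time: 15.8
eef_pos: [0.4384, 0.0423, 0.2007]
tcp_rot: [1.0, -0.011, 0.014, -0.0]
contact_force: [0.8, 0.3, -1.2]
opening: 0.187
```

```bash
python3 -c "
from h import *
chk()"
```

```text
t 15.8 p [0.4384 0.0423 0.2007] eul [  -1.2517   -1.5906 -179.9643] F [ 0.7663  0.3132 -1.2341] M [ 0.0512 -0.0809  0.0398] op 0.187 q [-0.1372 -0.2445  2.1739  0.0041  1.1847  1.4539]
theta 0.802 z should 0.1966
```

apply_moves([
  [[0,0,-0.004,0,0,0,1],[0,0,-0.004,0,0,0,1],[0,0,-0.004,0,0,0,1],[0,0,0,0,0,0,1]],
])

```text
time: 16.2
eef_pos: [0.4376, 0.0422, 0.2142]
tcp_rot: [1.0, -0.011, 0.013, 0.0]
contact_force: [0.4, 0.2, -1.0]
opening: 0.193
```

apply_moves([
  [[0,0,-0.004,0,0,0,1],[0,0,-0.004,0,0,0,1],[0,0,-0.004,0,0,0,1],[0,0,-0.004,0,0,0,1],[0,0,0,0,0,0,1]],
])

```text
time: 16.7
eef_pos: [0.4368, 0.0421, 0.2318]
tcp_rot: [1.0, -0.011, 0.013, 0.0]
contact_force: [0.1, 1.4, -0.6]
opening: 0.185
```

```bash
python3 -c "
from h import *
chk()"
```

```text
t 16.7 p [0.4368 0.0421 0.2318] eul [ -1.2666  -1.48   179.9988] F [ 0.1335  1.3865 -0.6458] M [ 0.0113  0.0468 -0.0088] op 0.185 q [-0.1377 -0.2782  2.1423  0.0031  1.2518  1.4543]
theta 0.826 z should 0.1935
```

apply_moves([
  [[0,0,-0.006,0,0,0,1],[-0.001,0,-0.01,0,0,0,1],[-0.001,0,-0.02,0,-0.4,0,1],[0,0,-0.03,0,-0.5,0,1],[0,0,-0.03,0,-0.5,0,1],[0,0,-0.02,0,0,0,1],[0,0,0,0,0,0,1]],
])

```text
time: 17.4
eef_pos: [0.4317, 0.0423, 0.3547]
tcp_rot: [1.0, -0.011, -0.0, -0.0]
contact_force: [0.6, 1.1, -1.0]
opening: 0.189
```

```bash
python3 - <<'E'
from h import *
st()
s=ctrl.read_camera("side")[:,:,::-1];cv2.imwrite("pics/sj.png",s)
cv2.imwrite("pics/j.png",cv2.resize(s[90:240,160:360],(800,600),interpolation=cv2.INTER_CUBIC))
E
```

```text
t 17.4 p [0.4317 0.0423 0.3547] eul [  -1.2654    0.0329 -179.9978] F [ 0.6466  1.0766 -1.0391] M [ 0.0118 -0.004  -0.0175] op 0.189 q [-0.137  -0.3413  1.9702 -0.      1.5133  1.4559]
```

View pics/j.png

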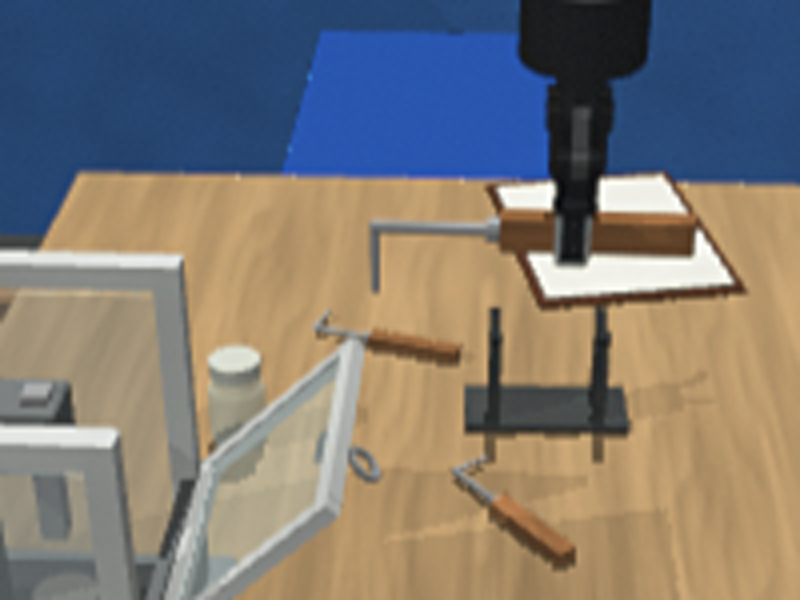

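The rod is out and level, and the hatch is still down with its ring empty. That was the last picture I can view, so from here I check by numbers, starting with whether the rod slipped in the grip.

```bash
python3 - <<'E'
from h import *
p=np.array([.4317,.0423,.3547]);c,sn=np.cos(np.radians(-1.27)),np.sin(np.radians(-1.27))
f=lambda a,z:p+[a*c,a*sn,z]
print("tip",proj("side",f(.1206,-.030)),"bend",proj("side",f(.1206,.017)),"shaft1",proj("side",f(.06,.017)),"handle front",proj("side",f(.0426,.017)),"rear",proj("side",f(-.0774,.017)))
print("px of 1cm along",proj("side",f(.13,.017)))
s=cv2.imread("pics/sj.png")[:,:,::-1].copy()
m=orange(s);k,l,stt,ce=cv2.connectedComponentsWithStats(m[130:165,270:345])
print([ (x+[270,130,0,0,0]).tolist() for x in stt if x[4]>20])
g=s.astype(int)
for x in (256,260,265,270,275,280): print(x,[int(v) for v in g[140:154,x].mean(1)])
for y in (152,158): print(y,[int(v) for v in g[y,248:262].mean(1)])
print("prong col253-255 rows155-168",[[int(v) for v in g[155:168,x].mean(1)] for x in (253,254,255)])
for x in range(287,336,6):
    o=np.nonzero(m[130:165,x])[0];print(x,(o.min()+130,o.max()+130) if len(o) else None)
E
```

```text
tip [254.5 162.8] bend [254.3 146.2] shaft1 [278.6 146.9] handle front [285.6 147.1] rear [334.4 148.6]
px of 1cm along [250.6 146.1]
[[270, 130, 75, 35, 2242], [284, 141, 14, 24, 130], [308, 143, 27, 10, 216]]
256 [147, 147, 147, 148, 156, 159, 125, 103, 125, 156, 157, 156, 156, 156]
260 [150, 150, 149, 152, 157, 157, 131, 103, 120, 155, 156, 155, 154, 156]
265 [154, 153, 151, 149, 152, 153, 140, 105, 117, 154, 152, 150, 150, 150]
270 [146, 145, 145, 144, 148, 158, 157, 108, 113, 150, 151, 147, 148, 146]
275 [146, 145, 147, 146, 147, 161, 166, 113, 107, 139, 153, 154, 155, 154]
280 [146, 146, 145, 144, 145, 162, 170, 119, 105, 130, 146, 148, 146, 147]
152 [144, 145, 145, 145, 120, 99, 96, 158, 156, 150, 153, 154, 154, 156]
158 [145, 144, 145, 147, 136, 100, 97, 163, 160, 159, 159, 158, 160, 157]
prong col253-255 rows155-168 [[100, 100, 101, 100, 101, 101, 100, 108, 137, 163, 163, 163, 164], [97, 97, 97, 97, 96, 96, 96, 106, 138, 164, 166, 164, 163], [163, 162, 163, 163, 164, 165, 165, 164, 164, 165, 163, 162, 161]]
287 (np.int64(143), np.int64(151))
293 (np.int64(143), np.int64(162))
299 None
305 None
311 (np.int64(144), np.int64(151))
317 (np.int64(144), np.int64(164))
323 (np.int64(144), np.int64(164))
329 (np.int64(144), np.int64(163))
335 (np.int64(163), np.int64(163))
```

The rod hasn't tilted in the grip and has slipped 1 to 2 mm at most. Now I'll go back over the rest.

apply_moves([
  [[0.01,0,0,0,0,-2,1],[0.01,0.02,0,0,0,-2,1],[0.005,0.036,0,0,0,0,1],[0,0.036,0,0,0,0,1],[0,0.036,0,0,0,0,1],[0,0.036,0,0,0,0,1],[0,0.036,0,0,0,0,1],[0,0.036,0,0,0,0,1],[0,0.036,0,0,0,0,1],[0,0.036,0,0,0,0,1],[0,0,0,0,0,0,1],[0,0,0,0,0,0,1]],
])

```text
time: 18.65
eef_pos: [0.4656, -0.2727, 0.3283]
tcp_rot: [0.999, 0.027, -0.015, -0.01]
contact_force: [-0.4, -0.0, -1.1]
opening: 0.189
```

```bash
python3 -c "
from h import *
st()"
```

```text
t 18.65 p [ 0.4656 -0.2727  0.3283] eul [   3.1105    1.6692 -178.8489] F [-0.3749 -0.0136 -1.1327] M [-0.0362 -0.0155 -0.0386] op 0.189 q [-0.7151 -0.0544  1.774  -0.0059  1.4569  0.8024]
```

apply_moves([
  [[-0.014,0.03,0,-1.1,1.6,0.3,1],[-0.014,0.029,0,0,0,0,1],[0,0,0,0,0,0,1],[0,0,0,0,0,0,1]],
])

```text
time: 19.05
eef_pos: [0.4399, -0.3293, 0.3236]
tcp_rot: [1.0, 0.027, -0.002, -0.003]
contact_force: [-0.6, -0.6, -1.5]
opening: 0.193
```

```bash
python3 -c "
from h import *
st()"
```

```text
t 19.05 p [ 0.4399 -0.3293  0.3236] eul [   3.0772    0.2327 -179.5997] F [-0.6389 -0.5644 -1.5422] M [0.0025 0.0053 0.0042] op 0.193 q [-0.8278 -0.0456  1.7735  0.0013  1.4216  0.6891]
```

apply_moves([
  [[0,0.004,0.01,-0.4,0.2,0.2,1],[0,0,0.025,0,0,0,1],[0,0,0.025,0,0,0,1],[0,0,0.025,0,0,0,1],[0,0,0.025,0,0,0,1],[0,0,0.025,0,0,0,1],[0,0,0.025,0,0,0,1],[0,0,0.015,0,0,0,1],[0,0,0,0,0,0,1],[0,0,0,0,0,0,1]],
])

```text
time: 20.05
eef_pos: [0.4438, -0.3202, 0.137]
tcp_rot: [0.999, 0.033, 0.0, -0.001]
contact_force: [0.3, -0.0, -0.9]
opening: 0.196
```

```bash
python3 -c "
from h import *
st()"
```

```text
t 20.05 p [ 0.4438 -0.3202  0.137 ] eul [   3.7359   -0.0174 -179.883 ] F [ 0.2949 -0.0184 -0.9393] M [-0.0461  0.0052  0.0181] op 0.196 q [-0.8112  0.1059  1.969   0.0018  1.0681  0.6936]
```

apply_moves([
  [[-0.004,0.013,0,-0.1,0,0.9,1],[0,0,0,0,0,0,1],[0,0,0,0,0,0,1]],
])

```text
time: 20.35
eef_pos: [0.4419, -0.3351, 0.1398]
tcp_rot: [1.0, 0.025, 0.002, 0.002]
contact_force: [1.0, 0.2, -0.9]
opening: 0.192
```

```bash
python3 -c "
from h import *
st()"
```

```text
t 20.35 p [ 0.4419 -0.3351  0.1398] eul [  2.8388  -0.1977 179.7752] F [ 1.0317  0.2058 -0.8769] M [-0.0155  0.0117  0.0073] op 0.192 q [-0.8318  0.1149  1.9535  0.0002  1.068   0.6894]
```

apply_moves([
  [[-0.0013,-0.0014,0.01,0.2,-0.2,0,1],[0,0,0.01,0,0,0,1],[0,0,0.01,0,0,0,1],[0,0,0.007,0,0,0,1],[0,0,0,0,0,0,1],[0,0,0,0,0,0,1]],
])

```text
time: 20.95
eef_pos: [0.4405, -0.3341, 0.0999]
tcp_rot: [1.0, 0.024, 0.0, 0.0]
contact_force: [-0.3, -0.1, -1.5]
opening: 0.193
```

```bash
python3 -c "
from h import *
st()"
```

```text
t 20.95 p [ 0.4405 -0.3341  0.0999] eul [  2.7898  -0.0152 179.9646] F [-0.2875 -0.1052 -1.4952] M [-0.0005 -0.0296  0.0073] op 0.193 q [-0.8324  0.1671  1.9771 -0.0002  0.9967  0.6898]
```

Well aligned. I'll lower the rod to seat at TCP z of about 0.065.

apply_moves([
  [[0,-0.0004,0.007,0,0,0,1],[0,0,0.007,0,0,0,1],[0,0,0.006,0,0,0,1],[0,0,0.004,0,0,0,1],[0,0,0,0,0,0,1],[0,0,0,0,0,0,1]],
])

```text
time: 21.55
eef_pos: [0.4411, -0.3337, 0.0745]
tcp_rot: [1.0, 0.024, 0.001, 0.0]
contact_force: [0.2, 0.3, -1.4]
opening: 0.193
```

```bash
python3 -c "
from h import *
st()"
```

```text
t 21.55 p [ 0.4411 -0.3337  0.0745] eul [  2.7762  -0.0708 179.9587] F [ 0.2499  0.3263 -1.4481] M [-0.0127  0.026  -0.0258] op 0.193 q [-0.8314  0.2048  1.9878  0.0006  0.9476  0.6906]
```

apply_moves([
  [[0,0,0.004,0,0,0,1],[0,0,0.003,0,0,0,1],[0,0,0,0,0,0,1],[0,0,0.0015,0,0,0,1],[0,0,0,0,0,0,1]],
])

```text
time: 22.05
eef_pos: [0.4411, -0.3338, 0.0654]
tcp_rot: [1.0, 0.024, 0.001, 0.0]
contact_force: [-0.5, 0.4, -1.3]
opening: 0.192
```

```bash
python3 -c "
from h import *
st()"
```

```text
t 22.05 p [ 0.4411 -0.3338  0.0654] eul [  2.768   -0.0822 179.9423] F [-0.4737  0.4409 -1.2622] M [0.0421 0.0704 0.0193] op 0.192 q [-0.8315  0.2188  1.991   0.0006  0.93    0.6906]
```

apply_moves([
  [[0,0,0.0012,0,0,0,1],[0,0,0,0,0,0,1]],
])

```text
time: 22.25
eef_pos: [0.4412, -0.3339, 0.0653]
tcp_rot: [1.0, 0.024, 0.001, 0.0]
contact_force: [-0.1, 0.8, -1.3]
opening: 0.19
```

```bash
python3 -c "
from h import *
st()"
```

```text
t 22.25 p [ 0.4412 -0.3339  0.0653] eul [  2.7497  -0.0741 179.9678] F [-0.125   0.7935 -1.2934] M [ 0.1311  0.002  -0.0191] op 0.19 q [-0.8314  0.2197  1.9904  0.0008  0.9303  0.6909]
```

apply_moves([
  [[0,0,0.0025,0,0,0,1],[0,0,0.001,0,0,0,1]],
])

```text
time: 22.45
eef_pos: [0.4413, -0.3339, 0.0651]
tcp_rot: [1.0, 0.024, -0.0, -0.001]
contact_force: [-2.5, 1.8, 0.0]
opening: 0.194
```

```bash
python3 -c "
from h import *
st()"
```

```text
t 22.45 p [ 0.4413 -0.3339  0.0651] eul [   2.7341    0.0241 -179.9322] F [-2.4909  1.8493  0.0335] M [ 0.263   0.185  -0.1982] op 0.194 q [-0.8313  0.2213  1.9887  0.0005  0.9327  0.6914]
```

The rod is seated at the original grasp height (0.0651), so I'll release it.

apply_moves([
  [[0,0,0,0,0,0,0.5],[0,0,0,0,0,0,0],[0,0,0,0,0,0,-0.5],[0,0,0,0,0,0,-1],[0,0,0,0,0,0,-1],[0,0,0,0,0,0,-1],[0,0,0,0,0,0,-1],[0,0,0,0,0,0,-1]],
], force=20)

```text
time: 23.25
eef_pos: [0.4423, -0.3354, 0.0653]
tcp_rot: [1.0, 0.024, 0.001, 0.001]
contact_force: [0.0, 0.0, -0.3]
opening: 0.999
```

```bash
python3 -c "
from h import *
st()"
```

```text
t 23.25 p [ 0.4423 -0.3354  0.0653] eul [  2.7777  -0.1308 179.8328] F [ 0.0242  0.0354 -0.268 ] M [-0.063  -0.      0.0311] op 0.999 q [-0.8316  0.222   1.9876 -0.0001  0.9283  0.6908]
```

apply_moves([
  [[0,0,-0.01,0,0,0,-1],[0,0,-0.02,0,0,0,-1],[0,0,-0.03,0,0,0,-1],[0,0,-0.04,0,0,0,-1],[0,0,-0.04,0,0,0,-1],[0,0.03,-0.03,0,0,0,-1],[-0.01,0.04,0,0,0,0,-1],[-0.02,0.04,0,0,0,0,-1],[-0.02,0.04,0,0,0,0,-1],[-0.02,0.04,0,0,0,0,-1],[-0.02,0.04,0,0,0,0,-1],[0,0,0,0,0,0,-1]],
])

```text
time: 24.45
eef_pos: [0.3616, -0.5767, 0.2538]
tcp_rot: [1.0, 0.027, 0.003, 0.006]
contact_force: [-0.8, -0.2, 0.0]
opening: 1.003
```

```bash
python3 - <<'E'
from h import *
st()
t=ctrl.read_camera("top");s=ctrl.read_camera("side")
cv2.imwrite("pics/tz.png",t[:,:,::-1]);cv2.imwrite("pics/sz.png",s[:,:,::-1])
t0=cv2.imread("pics/top0.png")[:,:,::-1];s0=cv2.imread("pics/side0.png")[:,:,::-1]
for n,a,b,(x,y,w,h) in(("rest top",t0,t,(322,196,30,72)),("rest side",s0,s,(250,160,75,40)),("crate top",t0,t,(112,195,60,70)),("mandrel",t0,t,(145,145,22,26)),("jar",t0,t,(312,148,20,20)),("rodA",t0,t,(260,214,48,36)),("rodB",t0,t,(358,174,26,46))):
    d=np.abs(a.astype(int)-b)[y:y+h,x:x+w].mean(2)
    sh=cv2.phaseCorrelate(*[np.float32(cv2.cvtColor(np.ascontiguousarray(q),cv2.COLOR_RGB2GRAY)[y:y+h,x:x+w]) for q in(a,b)])
    print(n,"meandiff",d.mean().round(2),">25:",(d>25).sum(),"shift",np.round(sh[0],2))
for n,a in(("t0",t0),("t",t)):
    m=orange(np.ascontiguousarray(a))[222:268,335:350];ys,xs=np.nonzero(m);print(n,xs.mean()+335,ys.mean()+222,len(xs),ys.min()+222,ys.max()+222)
    g=a.astype(int).mean(2);print([int(v) for v in g[210,334:346]],[int(v) for v in g[195:206,339]])
E
```

```text
t 24.45 p [ 0.3616 -0.5767  0.2538] eul [  3.107   -0.3541 179.2641] F [-0.8033 -0.1658  0.0266] M [ 0.0303 -0.0093  0.0075] op 1.003 q [-1.16    0.2755  1.5487  0.0014  1.3032  0.3562]
rest top meandiff 7.38 >25: 206 shift [ 0.4  -0.04]
rest side meandiff 9.29 >25: 395 shift [ 0.56 -0.11]
crate top meandiff 1.88 >25: 0 shift [-0.03  0.  ]
mandrel meandiff 4.6 >25: 34 shift [0.04 0.32]
jar meandiff 1.87 >25: 0 shift [-0.03 -0.07]
rodA meandiff 4.25 >25: 51 shift [ 0.45 -0.18]
rodB meandiff 1.7 >25: 0 shift [ 0.49 -0.01]
t0 341.3641304347826 244.32608695652175 184 226 263
[84, 87, 85, 84, 59, 98, 103, 88, 87, 86, 88, 86] [88, 87, 90, 91, 100, 110, 118, 119, 119, 112, 107]
t 341.625 233.1875 80 226 241
[87, 87, 89, 84, 83, 74, 121, 91, 87, 85, 88, 86] [93, 89, 89, 91, 86, 94, 92, 92, 90, 85, 86]
```

apply_moves([
  [[-0.018,0.01,0.005,0,0,-8,-1],[-0.018,0.01,0.005,0,0,-8,-1],[-0.018,0,0.005,0,0,-8,-1],[0,0,0,0,0,0,-1],[0,0,0,0,0,0,-1]],
])

```text
time: 25.05
eef_pos: [0.3185, -0.5979, 0.2408]
tcp_rot: [0.969, 0.246, 0.004, 0.006]
contact_force: [0.6, 0.1, 0.4]
opening: 1.002
```

```bash
python3 - <<'E'
from h import *
st()
t=ctrl.read_camera("top");s=ctrl.read_camera("side")
cv2.imwrite("pics/tz.png",t[:,:,::-1]);cv2.imwrite("pics/sz.png",s[:,:,::-1])
t0=cv2.imread("pics/top0.png")[:,:,::-1];s0=cv2.imread("pics/side0.png")[:,:,::-1]
for n,a in(("t0",t0),("t",t)):
    m=orange(np.ascontiguousarray(a));g=a.astype(int).mean(2);print(n)
    for y in range(226,264,6):
        o=np.nonzero(m[y,335:350])[0]+335;print(y,o.min() if len(o) else None,o.max() if len(o) else None,end="; ")
    o=np.nonzero(m[220:268,342])[0]+220;print("rows",o.min(),o.max())
    for y in(204,210,216):print([int(v) for v in g[y,335:346]])
for n,a in(("s0",s0),("s",s)):
    m=orange(np.ascontiguousarray(a));g=a.astype(int).mean(2);print(n)
    for x in(290,297,304):print([int(v) for v in a[166:182,x,0]])
    for x in(265,273):print([int(v) for v in g[168:182,x]])
    print("prong",[int(v) for v in g[180,254:265]],[int(v) for v in g[178:190,259]])
    print("rear",[int(v) for v in a[174,305:322,0]])
E
```

```text
t 25.05 p [ 0.3185 -0.5979  0.2408] eul [ 28.4506  -0.2952 179.2628] F [0.5542 0.1066 0.4329] M [ 0.0201 -0.0007  0.0602] op 1.002 q [-1.2334  0.278   1.5696  0.0074  1.2822 -0.1612]
t0
226 339 342; 232 339 343; 238 339 343; 244 339 344; 250 340 343; 256 340 344; 262 340 344; rows 226 262
[90, 86, 85, 67, 112, 93, 90, 92, 91, 90, 91]
[87, 85, 84, 59, 98, 103, 88, 87, 86, 88, 86]
[89, 89, 83, 65, 89, 117, 85, 85, 87, 88, 87]
t
226 339 343; 232 340 344; 238 340 344; 244 340 344; 250 340 344; 256 341 344; 262 None None; rows 226 258
[87, 89, 87, 68, 86, 116, 87, 89, 91, 90, 90]
[85, 86, 87, 83, 75, 117, 88, 85, 89, 87, 87]
[88, 89, 88, 87, 65, 97, 94, 87, 88, 90, 88]
s0
[187, 186, 183, 182, 180, 176, 163, 103, 99, 103, 99, 119, 171, 192, 191, 191]
[83, 142, 209, 200, 182, 187, 173, 108, 103, 106, 105, 117, 161, 198, 197, 195]
[132, 213, 210, 200, 184, 194, 181, 112, 108, 111, 107, 120, 162, 198, 198, 198]
[173, 171, 168, 169, 181, 183, 123, 107, 109, 72, 71, 84, 126, 171]
[168, 169, 166, 166, 178, 183, 129, 125, 125, 110, 80, 66, 76, 119]
prong [172, 170, 165, 164, 130, 112, 180, 174, 170, 170, 131] [100, 105, 112, 110, 108, 108, 116, 149, 176, 177, 175, 174]
rear [108, 109, 110, 109, 92, 50, 47, 63, 106, 114, 127, 130, 128, 142, 191, 124, 135]
s
[189, 188, 185, 183, 180, 172, 143, 103, 102, 104, 105, 143, 194, 193, 192, 193]
[83, 143, 212, 203, 188, 182, 151, 106, 106, 106, 107, 147, 199, 198, 198, 199]
[134, 214, 212, 204, 196, 189, 158, 112, 110, 110, 110, 148, 199, 199, 199, 200]
[175, 173, 171, 171, 176, 166, 115, 110, 110, 72, 73, 84, 128, 172]
[171, 169, 169, 168, 175, 168, 126, 135, 127, 111, 80, 68, 77, 120]
prong [173, 172, 167, 167, 130, 114, 182, 175, 172, 172, 133] [103, 108, 114, 112, 110, 111, 137, 177, 178, 176, 177, 176]
rear [110, 110, 111, 111, 94, 54, 52, 66, 109, 114, 128, 128, 139, 227, 224, 209, 214]
```

The rod is seated within the cheeks' play, about 1 mm from where it was, and the prong pixels are unchanged. A last check on the hatch and bystanders, then I'll hand in.

```bash
python3 - <<'E'
from h import *
a=cv2.imread("pics/sj.png");b=cv2.imread("pics/sz.png");t0=cv2.imread("pics/top0.png");t=cv2.imread("pics/tz.png")
d=np.abs(a.astype(int)-b)[170:240,205:258].mean(2);print("hatch region vs after unhooking",d.mean(),(d>25).sum())
for n,(x,y,w,h) in(("crate",(112,195,60,70)),("mandrel",(145,145,22,26)),("jar",(312,148,20,20)),("rodA",(260,214,48,36)),("rodB",(358,174,26,46))):
    q=np.abs(t0.astype(int)-t)[y:y+h,x:x+w].mean(2);print(n,q.mean().round(2),(q>25).sum())
s0=cv2.imread("pics/side0.png");q=np.abs(s0.astype(int)-b)[285:330,180:210].mean(2);print("mandrel side",q.mean(),(q>25).sum())
if (d>25).sum()<40: print(ctrl.sign_off())
E
```

```text
hatch region vs after unhooking 15.288319856244383 3
crate 1.72 0
mandrel 4.31 34
jar 1.48 0
rodA 2.75 0
rodB 1.5 0
mandrel side 8.28716049382716 158
the job is handed in; nothing more can be done
None
```

I carried out the whole job and handed it in at about 25 s. The interface gives no verdict, and one check, on the mandrel, isn't fully settled.

- **Hatch:** I lifted the rod, dropped its prong about 25 mm into the ring and drew the hatch down its arc to the stop. In the pictures the hatch corner and ring matched the predictions for 0.80 rad.
- **Pull:** I held the hatch on its stop for about 1.9 s at 13.6–15.1 N of level pull. The highest reading at any check was 15.2 N level, or about 17 N in all. I only read the force at checks, so a brief higher peak between them would not show.
- **Unhooking:** The prong lifted out with no notable force (about 1 N), and the hatch stayed down. In the final comparison the hatch edges had not moved, although that whole area had changed in brightness.
- **Rod in its rest:** It is seated at its original grasp height. It lies about 1 mm to the side at the handle and 2 mm at the tip, within the play of the cheeks. Its position along the rest is unchanged.
- **Bystanders:** The crate, the jar and both look-alike rods are unchanged in the top view. The area around the mandrel differs from the first pictures, by 34 pixels in the top view and 158 in the side view. The rod and arm never came near it, so I take this to be the moved hatch's shadow, but I had no picture views left to confirm it.

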